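# Set up a folding slide-drying stand and hold its frame upright

## Robot

A 6-joint arm with a two-finger parallel gripper is mounted at the origin on the work surface. World frame = base frame: x ahead of the robot, y to its left, z up, the work surface at z = 0. Lengths are in m, angles in degrees, forces in N, time in s.
With the tool pointing down it reaches from about 0.4 to 0.825 m from the base axis. Payload 7 kg.
Tool frame: the origin (TCP) lies midway between the tips of the shut fingers; the grasp point (between the pads) lies 19 mm behind it; z points along the fingers, y is the direction in which the jaws open and shut (so a half turn about z gives the same grasp; the last joint's range is limited). The gripper opens to 88 mm and grips with 3 to 60 N. Pads are 19 mm wide; open, the fingers measure 130 mm over their backs; the gripper's body (78 mm by 193 mm) begins 47 mm behind the grasp point.
Start: joints at [-50.128, 20.546, 0.682, 0, -70.136, -16.507], TCP at [0.268, -0.62, 0.227] pointing down, gripper open.
Joint ranges: [-176.03, 176.03], [-82.01, 121.73], [-58.28, 71.71], [-173.87, 95.51], [-174.79, -0.11], [-173.66, 173.66]. Speed limits (degrees/s): [136.94, 136.94, 172.46, 180, 180, 180].

## Interface

Orientations are given as [roll, pitch, yaw] about the fixed x, y, z axes, in that order (R = Rz(yaw) Ry(pitch) Rx(roll)).
In Python, from plant import sensors, viewer, r gives the robot as it stands. The module is installed in compiled form; this text tells all that it offers.
- The arm moves only by the shell command python3 -m handwheel 'ROWS' [OPENING] [FORCE]. ROWS is JSON, one flat list of numbers, 6 for each row, row after row: the shift along the world's x, y, z in cm, then the turn, a rotation vector about the world's x, y, z in rad. In form: [tx, ty, tz, wx, wy, wz, tx, ty, tz, wx, wy, wz, ...]. A call has 1 to 8 rows; each row is the pose to reach, as a shift and turn from the pose measured when the call began; what a row does not reach only later rows make up. A row lasts 1/10 s, in which the tool goes at most 50 mm and 8.59 degrees, less where a joint would pass 70% of its speed; a pose out of reach is approached as far as the arm can. A call with a gripper value outside its range is refused whole. OPENING is the closure in counts, from 0 (fully open) to 255 (shut), set as the call begins (- or left out, the last holds). The fingers move at their own pace and stop on an object; FORCE is the grip in N (left out, the last holds). Time passes only in rows, so rows that repeat a pose let the fingers close. It gives the time, the measured TCP pose, the force and the opening at its end, in the units of the state.
- sensors.get_state(): the state, without advancing time (a new reading comes with each control period).
- viewer.capture(name): name is "scene" or "top" or "wrist"; returns a dict with "img" (400x640x3 uint8, red, green, blue), "camera_matrix" (3x3 intrinsics, pixels), "camera_from_world" (4x4, takes a point from world to camera coordinates); the wrist camera has in their place "mount" (4x4, takes a point from camera to tool coordinates, whose origin is the TCP and whose axes are the flange's). Camera axes: x right, y down, z forward; pixel columns grow to the right and rows downward; lengths in m; the calibration is good to about 2 mm. A picture is of the moment at which its call begins: read the wrist's pose just before it. There is no depth.
- r.close_job(): hands the job in, once; it reports no verdict.
The state is a dict: "time_s": time; "joints": joint angles; "qd": joint speeds; "joint_torque": joint torques, N m; "tcp_pos": TCP position; "eef_rot": TCP orientation; "contact_force": force on the tool from outside, world axes, zero at the start; "moment": the same for the moment, N m; "gripper_width": finger opening in m.
Only numpy, scipy, OpenCV 4.12 (cv2) and the standard library are available. Lean on these libraries where they do the work, as an engineer would, in place of code of your own. Each camera call takes 0.05 s, during which the arm holds its last target.

## Task

Lift the lidded steel pot by its handle off the deck of the slide-drying stand, keep it upright, and set it down gently, wholly on the blue mat, and let go. Then, with the frame still leaning back, swing the red-footed kickstand over centre and fully down to its stop. Last, take the frame by its yellow top bar, bring it upright and finish while still holding the frame there by the bar, since it falls back if let go; leave everything else on the bench where it is.

Things in the scene. Friction and masses are not known exactly. Their poses are not given: they have to be found in the camera images.
- stand: Fixed folding slide-drying stand. Grey deck 180 mm (along its x) by 300 mm (its y from -200 to +100), top 16 mm above the bench. Origin on the bench right under the frame's hinge. The frame leans back to its +y at the start; the pot stands on the -y part of the deck, where the kickstand comes down, about 135 mm from the origin.
- frame_hinge (a point): Middle of the frame's hinge axis, which runs along the stand's x, 45 mm above the bench. The frame is 150 mm wide along x: two aluminium side bars with a white slide board between them, 140 to 215 mm from the hinge.
- frame (a joint): Lean in rad: 0 upright, positive leans back to the stand's +y. Starts on its back stop at 0.5; about 0.7 kg; a hub spring and its back weight pull it back (about 3 N at the bar), so it falls back when let go. With the kickstand down, the foot clears the deck by 3 mm at upright and stops the frame on the deck at about -0.03.
- kickstand (a joint): Angle to the frame in rad: 0 folded up along the frame's front; grows as it swings over the top to the stand's -y and down; stop at 2.246, fully down. 90 g, nearly free. With the frame at 0.5 it falls by itself: back below about 0.5, on to the stop above. There the foot hangs 93 mm above the bench until the frame is raised. The pot on the deck blocks it.
- kick_pivot (a point): Kickstand's pivot on the frame, axis along the stand's x: with the frame upright 60 mm above the hinge axis and 40 mm in front of it (to -y); turns with the frame. 120 mm from here to the foot's centre.
- foot (a point): Centre of the kickstand's red round foot: a disc 22 mm in diameter, 18 mm thick, flat faces along the stand's x, so it can be pinched from above by these faces and turns between the fingers. A steel leg 12 mm wide, 8 mm deep joins it to the pivot. Starts about 220 mm above the bench, 40 mm in front of the slide board.
- grip_bar: Yellow round bar across the frame's top, 16 mm in diameter, 120 mm free between the side bars, along the stand's x. Origin at its middle, 250 mm from the hinge axis: 264 mm above the bench at the start, 295 mm when upright (straight above the stand's origin). 27 mm free between it and the board. It is a sleeve that turns on its axis.
- pot: Round stainless pot with fixed lid, 80 mm in diameter (84 at the lid), 82 mm to the lid's top, 0.25 to 0.5 kg. Origin centre of its underside. Rigid arched handle: black sleeve 14 mm in diameter, 50 mm long, along the pot's x, axis 122 mm above the underside, 33 mm free under it. Starts on the stand's deck.
- mat: Fixed light-blue square mat on the bench, 160 x 160 mm, 4 mm thick; origin centre of its underside.
- tube_rack: Bystander, to be left alone. Green tube rack, 80 x 130 x 73 mm high with purple caps; origin centre of its underside.
- slide_box: Bystander, to be left alone. Flat blue slide box, 90 x 110 x 32 mm; origin centre of its underside.
- pen_cup: Bystander, to be left alone. White beaker of pens and scissors, 88 mm wide, 190 mm high in all; origin centre of its underside.
- reagent: Bystander, to be left alone. Amber reagent bottle, 64 mm wide, 150 mm high; origin centre of its underside.
- dropper: Bystander, to be left alone. Small white dropper bottle with yellow cap, 36 mm wide, 75 mm high; origin centre of its underside.
- dishes: Bystander, to be left alone. Stack of clear culture dishes, 90 mm wide, 55 mm high; origin centre of its underside.
Not all that is in view belongs to the job. Leave any pink look-alike of the pot alone.

How it is judged (in metres and radians):
On the way, in this order (a step that is already met when the one before it is completed fails the run):
1. the pot is lifted clear of the deck (height (world z) of pot above 0.03 m and contact force between the fingers and pot above 0.5 N), for 0.1 s.
2. the pot stands upright on the mat, let go (x of pot in the frame of mat between -0.042 and 0.042 m and y of pot in the frame of mat between -0.042 and 0.042 m and height (world z) of pot below 0.01 m and angle between pot's own z axis and vertical below 0.08 rad and contact force between the fingers and pot below 0.1 N and linear speed of pot below 0.05 m/s), for 0.2 s.
3. the kickstand is swung fully down while the frame still leans back (value of joint kickstand above 2.1 rad and value of joint frame above 0.25 rad), for 0.2 s.
At the end, for the whole second after the job is handed in: Pot upright (5 degrees), untouched, its centre within 42 mm of the mat's along both mat sides; kickstand above 2.1 rad; frame still and upright within 0.08 rad (4.6 degrees), fingers on its yellow bar with over 1 N. Finishes holding (all of step 2 and value of joint kickstand above 2.1 rad and value of joint frame between -0.08 and 0.08 rad and velocity of joint frame between -0.1 and 0.1 rad/s and contact force between the fingers and grip_bar above 1 N); the arm keeps its last pose, push and grip.
It fails at once if the pot is tipped by more than 30 degrees (angle between pot's own z axis and vertical above 0.52 rad).
It fails at once if the pot is dropped or slammed onto the mat (faster than 0.45 m/s, a fall of over 1 cm) (horizontal distance between pot and mat below 0.1 m and height (world z) of pot below 0.015 m and linear speed of pot above 0.45 m/s).
It fails at once if a bystander (rack, box, cup, bottles or dishes) is shifted by more than 30 mm (distance of any of tube_rack, slide_box, pen_cup, reagent, dropper, dishes from where it was at the start of the episode above 0.03 m).
It also fails if it takes over 70 s, if anything falls off the work surface, if the arm or the gripper's body presses on something with over 40 N, if the wrist force passes 120 N, or if a joint passes its speed limit or range.

## Working session

There is one attempt and no reset: what is moved stays moved. The work goes in short steps, Python scripts to look and compute and a shell command to move; the robot and the scene stay as the last step left them, time stands still between calls to the robot, and variables do not carry over. Pictures are saved under pics/ and viewed, and the job is handed in when it is done.

```bash
mkdir -p pics; python3 - <<'E'
from plant import sensors, viewer
import cv2
print(sensors.get_state())
for n in("scene","top","wrist"):
    c=viewer.capture(n)
    cv2.imwrite(f"pics/{n}0.png",c["img"][:,:,::-1])
    print(n,c["camera_matrix"].round(1).tolist(),(c["camera_from_world"] if n!="wrist" else c["mount"]).round(4).tolist())
E
```

```text
{'time_s': 0.0, 'joints': array([-5.01271262e+01,  2.05912795e+01,  6.33867646e-01, -1.87691368e-02,
       -7.01372860e+01, -1.65055062e+01]), 'qd': array([-0.02435632,  0.03033063,  0.061177  , -0.01245526, -0.01276046,
       -0.03782415]), 'joint_torque': array([-1.67032135e-04, -5.82702613e+01,  2.93050861e+01,  6.99724317e+00,
        6.79077086e-03, -1.48189620e-04]), 'tcp_pos': array([ 0.26747636, -0.61920405,  0.22562942]), 'eef_rot': array([ 1.79904191e+02, -9.98962754e-03, -1.56639016e+02]), 'contact_force': array([-0.04567378,  0.72602309,  0.22672936]), 'moment': array([-0.00186575,  0.01829987,  0.05986847]), 'gripper_width': 0.08771598467633152}
scene [[381.9, 0.0, 323.2], [0.0, 381.9, 199.3], [0.0, 0.0, 1.0]] [[0.6805, 0.7327, -0.0076, -0.4284], [0.4303, -0.408, -0.8052, -0.0521], [-0.5932, 0.5447, -0.5929, 1.4595], [0.0, 0.0, 0.0, 1.0]]
top [[409.0, 0.0, 326.2], [0.0, 409.0, 205.1], [0.0, 0.0, 1.0]] [[-0.0026, -1.0, 0.0058, 0.0556], [-0.9819, 0.0014, -0.1896, 0.5661], [0.1896, -0.0062, -0.9818, 1.4872], [0.0, 0.0, 0.0, 1.0]]
wrist [[334.8, 0.0, 324.1], [0.0, 334.8, 200.8], [0.0, 0.0, 1.0]] [[0.0004, -0.9618, -0.2738, 0.0732], [1.0, 0.0006, -0.0006, 0.0006], [0.0008, -0.2738, 0.9618, -0.1589], [0.0, 0.0, 0.0, 1.0]]
```

View pics/scene0.png

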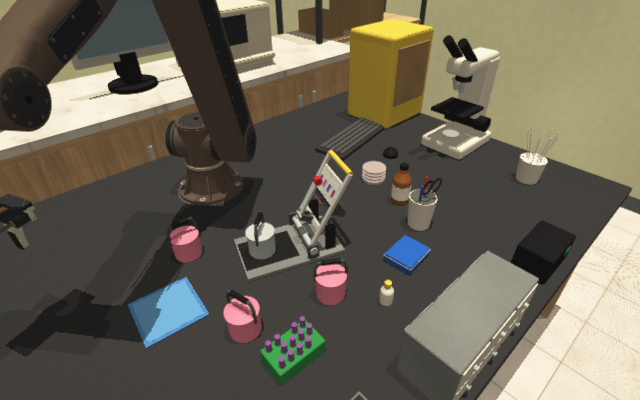

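View pics/top0.png

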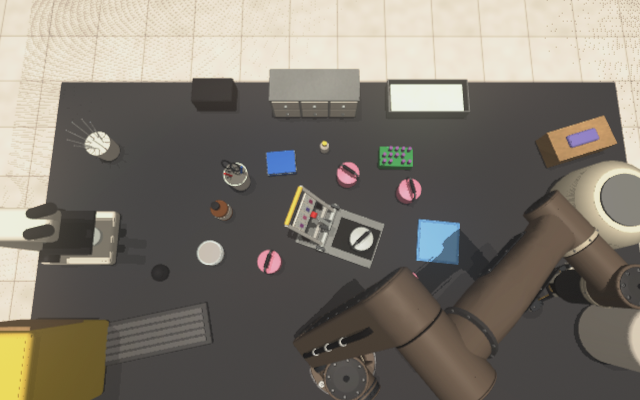

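View pics/wrist0.png

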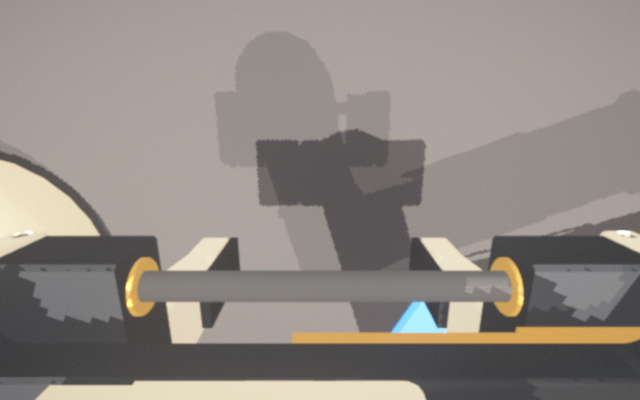

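The scene view shows the steel pot at about (260,240), the frame bar at (340,163), the foot at (318,181) and the mat at (168,311). In the top view the pot is at (361,239) and the mat at (438,242).

```bash
python3 - <<'E'
import cv2
a=cv2.imread("pics/top0.png")[170:285,270:470]; cv2.imwrite("pics/tc.png",cv2.resize(a,None,fx=4,fy=4,interpolation=cv2.INTER_CUBIC))
a=cv2.imread("pics/scene0.png")[140:290,220:370]; cv2.imwrite("pics/sc.png",cv2.resize(a,None,fx=4,fy=4,interpolation=cv2.INTER_CUBIC))
a=cv2.imread("pics/scene0.png")[260:360,120:220]; cv2.imwrite("pics/sm.png",cv2.resize(a,None,fx=4,fy=4,interpolation=cv2.INTER_CUBIC))
E
```

```text
(no output)
```

View pics/tc.png

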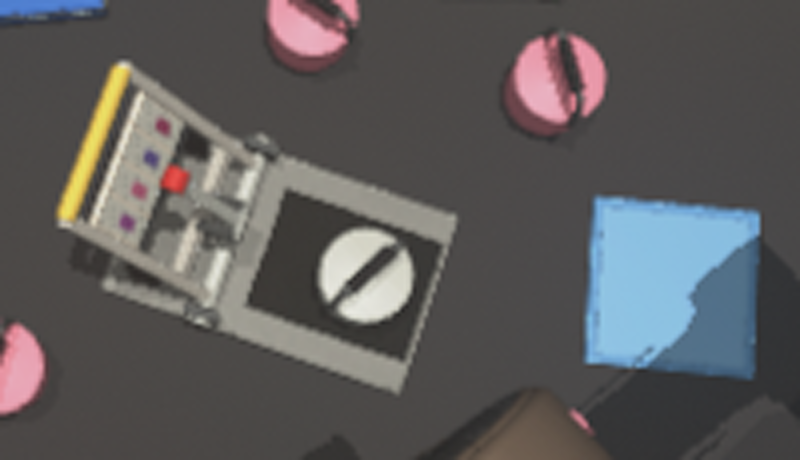

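View pics/sc.png

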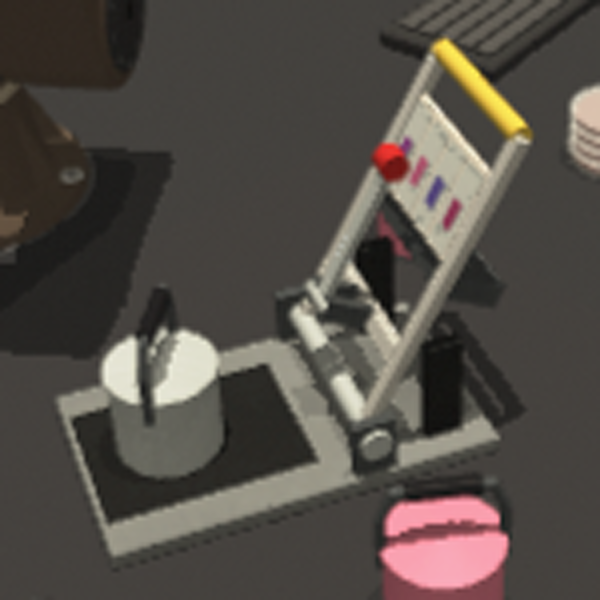

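View pics/sm.png

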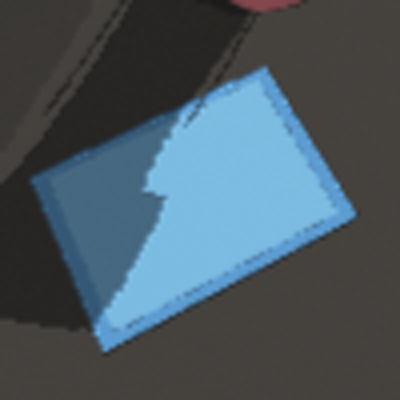

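```bash
cat >lib.py <<'E'
import numpy as np, cv2
K={"scene":(381.9,323.2,199.3),"top":(409.0,326.2,205.1)}
T={"scene":np.array([[0.6805,0.7327,-0.0076,-0.4284],[0.4303,-0.408,-0.8052,-0.0521],[-0.5932,0.5447,-0.5929,1.4595]]),
"top":np.array([[-0.0026,-1.0,0.0058,0.0556],[-0.9819,0.0014,-0.1896,0.5661],[0.1896,-0.0062,-0.9818,1.4872]])}
def P(n):
    f,cx,cy=K[n]; return np.array([[f,0,cx],[0,f,cy],[0,0,1]])@T[n]
def tri(pt,ps,a="top",b="scene"):
    X=cv2.triangulatePoints(P(a),P(b),np.array(pt,float).reshape(2,1),np.array(ps,float).reshape(2,1)).ravel(); return X[:3]/X[3]
def onz(n,p,z):
    M=P(n); H=np.c_[M[:,0],M[:,1],M[:,2]*z+M[:,3]]; q=np.linalg.solve(H,[p[0],p[1],1]); return q[:2]/q[2]
def proj(n,X):
    q=P(n)@np.r_[X,1]; return q[:2]/q[2]
def crop(p,ox,oy,s=4): return ((p[0]+.5)/s-.5+ox,(p[1]+.5)/s-.5+oy)
E
python3 - <<'E'
from lib import *
tc=lambda *p:crop(p,270,170); sc=lambda *p:crop(p,220,140); sm=lambda *p:crop(p,120,260)
for n,a,b in [("bar+",tc(122,68),sc(525,133)),("bar-",tc(67,216),sc(440,45)),("foot",tc(174,179),sc(391,161)),
 ("handle",tc(368,274),sc(157,318)),("deck+",tc(456,215),sc(112,553)),("deck-",tc(402,392),sc(60,400)),
 ("m1",tc(597,197),sm(355,215)),("m2",tc(760,210),sm(103,350)),("m3",tc(755,378),sm(33,180)),("m4",tc(586,364),sm(265,68))]:
    print(n,tri(a,b).round(4))
print("lid",onz("top",tc(366,275),.098),onz("scene",sc(161,366),.098))
print("handleends z.138", onz("top",tc(401,242),.13),onz("top",tc(335,306),.13))
for n,p,z in[("deck+",tc(456,215),.016),("deck-",tc(402,392),.016),("dback-",tc(104,287),.016)]: print(n,onz("top",p,z))
for p in[(597,197),(760,210),(755,378),(586,364)]: print(onz("top",tc(*p),.004))
E
```

```text
bar+ [0.5877 0.1417 0.2658]
bar- [0.4642 0.1831 0.2679]
foot [0.502  0.0988 0.2221]
handle [ 0.4333 -0.0684  0.1312]
deck+ [ 0.5014 -0.1664  0.0164]
deck- [ 0.3355 -0.1084  0.0126]
m1 [ 0.5214 -0.304   0.0034]
m2 [ 0.5078 -0.4612  0.006 ]
m3 [ 0.3477 -0.4459  0.0012]
m4 [ 3.612e-01 -2.869e-01 -2.000e-04]
lid [ 0.43538263 -0.07082777] [ 0.44500241 -0.0756743 ]
handleends z.138 [ 0.4610856  -0.09942702] [ 0.40462729 -0.04014489]
deck+ [ 0.50187124 -0.16571878]
deck- [ 0.33421899 -0.11008734]
dback- [0.43344627 0.17063233]
[ 0.52099845 -0.30463581]
[ 0.50801881 -0.46193076]
[ 0.34704285 -0.44678214]
[ 0.36057778 -0.28685712]
```

```bash
python3 -m handwheel '[1.2,4.2,1,0,0,-0.14, 2.4,8.4,2,0,0,-0.28, 3.6,12.6,3,0,0,-0.42, 4.8,16.8,4,0,0,-0.56, 6,21,5,0,0,-0.7, 7.2,25.2,6,0,0,-0.84, 8.4,29.4,7,0,0,-0.98, 9.6,33.6,8,0,0,-1.12]' 0 30
```

```text
time_s: 0.95
tcp_pos: [0.3616, -0.2897, 0.3043]
eef_rot: [179.9, -0.0, 140.7]
contact_force: [2.0, 0.0, 1.3]
gripper_width: 0.0875
```

```bash
python3 -m handwheel '[1.3,4,0,0,0,-0.03, 2.6,8,0,0,0,-0.06, 3.9,12,0,0,0,-0.09, 5.2,16,0,0,0,-0.12, 6.5,20,0,0,0,-0.124, 7.3,22,0,0,0,-0.124, 7.3,22,0,0,0,-0.124, 7.3,22,0,0,0,-0.124]'
cat >>lib.py <<'E'
from scipy.spatial.transform import Rotation as Rot
MT=np.array([[0.0004,-0.9618,-0.2738,0.0732],[1.0,0.0006,-0.0006,0.0006],[0.0008,-0.2738,0.9618,-0.1589],[0,0,0,1]])
KW=np.array([[334.8,0,324.1],[0,334.8,200.8],[0,0,1]])
def PW(tcp,rpy):
    W=np.eye(4); W[:3,:3]=Rot.from_euler('xyz',rpy,degrees=True).as_matrix(); W[:3,3]=tcp
    return KW@np.linalg.inv(W@MT)[:3]
def onzP(M,p,z):
    H=np.c_[M[:,0],M[:,1],M[:,2]*z+M[:,3]]; q=np.linalg.solve(H,[p[0],p[1],1]); return q[:2]/q[2]
def triP(A,B,a,b):
    X=cv2.triangulatePoints(A,B,np.array(a,float).reshape(2,1),np.array(b,float).reshape(2,1)).ravel(); return X[:3]/X[3]
def snap(name,cam="wrist"):
    from plant import sensors,viewer
    s=sensors.get_state(); c=viewer.capture(cam); cv2.imwrite(f"pics/{name}.png",c["img"][:,:,::-1])
    print(name,np.round(s["tcp_pos"],4).tolist(),np.round(s["eef_rot"],2).tolist(),np.round(s["contact_force"],1),round(s["gripper_width"],4),"t",s["time_s"])
    return s
E
python3 -c "
from lib import *
snap('w1')"
```

```text
time_s: 1.75
tcp_pos: [0.4345, -0.0693, 0.3041]
eef_rot: [179.9, -0.0, 133.7]
contact_force: [0.8, -0.9, -0.1]
gripper_width: 0.0876
w1 [0.4345, -0.0693, 0.3041] [179.95, -0.02, 133.73] [ 0.8 -0.9 -0.1] 0.0876 t 1.75
```

View pics/w1.png

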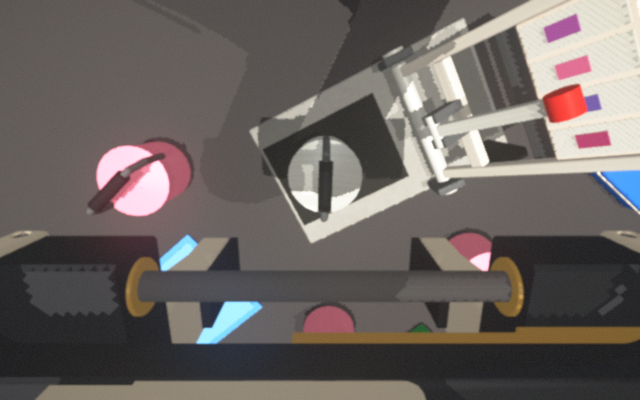

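The handle (326,140)-(325,218) lines up with the jaws' normal; the TCP is roughly above. I'll crop to refine.

```bash
python3 - <<'E'
from lib import *
a=cv2.imread("pics/w1.png")[120:245,250:400]; cv2.imwrite("pics/w1c.png",cv2.resize(a,None,fx=5,fy=4.8,interpolation=cv2.INTER_CUBIC))
M=PW([0.4345,-0.0693,0.3041],[179.95,-.02,133.73])
for z in(.131,.138):
  for X in([.4333,-.0684,z],): q=M@np.r_[X,1]; print(q[:2]/q[2])
E
```

```text
[323.33002003 179.20549851]
[323.31534273 180.6968642 ]
```

View pics/w1c.png

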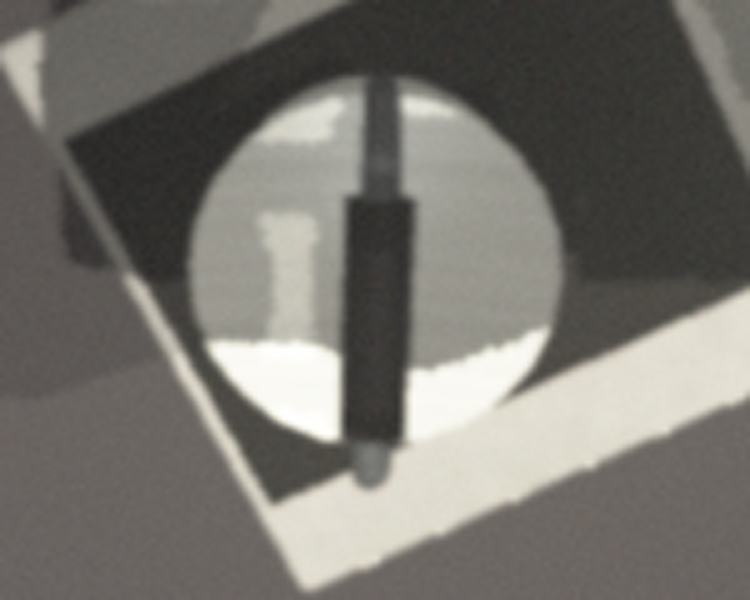

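```bash
python3 - <<'E'
from lib import *
M=PW([0.4345,-0.0693,0.3041],[179.95,-.02,133.73])
print(onzP(M,(325.3,187),.138),onzP(M,(325.1,174),.098))
# triangulate vs top, scene
t=crop((368,274),270,170);s=crop((157,318),220,140)
print(triP(M,P("scene"),(325.3,187),s), triP(M,P("top"),(325.3,187),t))
print(proj("scene",[.4385,-.0727,.138]),s,proj("top",[.4385,-.0727,.138]),t)
E
```

```text
[ 0.43917206 -0.07167634] [ 0.43551948 -0.06798215]
[ 0.43980796 -0.07118816  0.13680231] [ 0.42574877 -0.06165282  0.20549157]
[257.900289   218.83163359] (258.875, 219.125) [362.6632425  236.23737896] (361.625, 238.125)
```

```bash
python3 -m handwheel '[0.35,-0.2,-4,0,0,0, 0.35,-0.2,-8,0,0,0, 0.35,-0.2,-12,0,0,0, 0.35,-0.2,-15,0,0,0, 0.35,-0.2,-17,0,0,0, 0.35,-0.2,-18.5,0,0,0, 0.35,-0.2,-18.5,0,0,0]' 0 30
python3 -m handwheel '[0,0,0,0,0,0, 0,0,0,0,0,0, 0,0,0,0,0,0, 0,0,0,0,0,0, 0,0,0,0,0,0, 0,0,0,0,0,0, 0,0,0,0,0,0, 0,0,0,0,0,0]' 255 40
python3 -c "
from lib import *
snap('w2');snap('s2','scene')"
```

```text
time_s: 2.5
tcp_pos: [0.4361, -0.0731, 0.1174]
eef_rot: [-179.9, -0.1, 133.5]
contact_force: [-1.0, -0.2, 0.7]
gripper_width: 0.0878
time_s: 3.3
tcp_pos: [0.4361, -0.0731, 0.1174]
eef_rot: [-179.9, -0.1, 133.6]
contact_force: [-0.6, -0.3, 0.6]
gripper_width: 0.0293
w2 [0.4361, -0.0731, 0.1174] [-179.87, -0.14, 133.56] [-0.6 -0.3  0.6] 0.0293 t 3.3
s2 [0.4361, -0.0731, 0.1174] [-179.86, -0.14, 133.56] [-0.1 -0.5  0.3] 0.0252 t 3.35
```

View pics/s2.png

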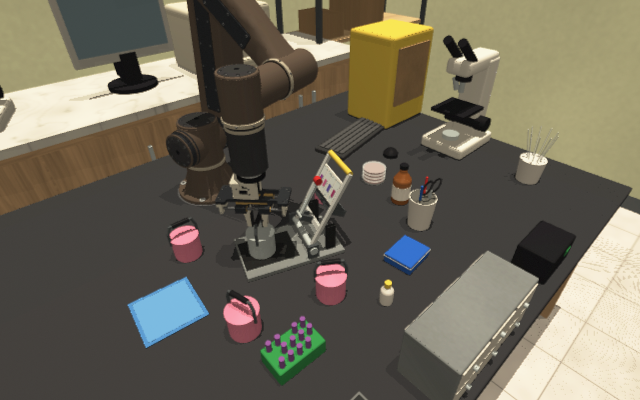

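View pics/w2.png

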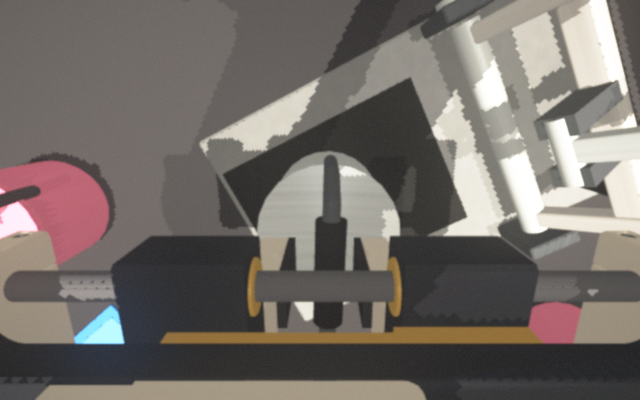

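The fingers are closing evenly around the sleeve at (331,270); they are still moving.

```bash
python3 -m handwheel '[0,0,0,0,0,0, 0,0,0,0,0,0, 0,0,0,0,0,0, 0,0,0,0,0,0]' 255 40
python3 -m handwheel '[0,0,0.5,0,0,0, 0,0,1.5,0,0,0, 0,0,3,0,0,0, 0,0,4.5,0,0,0, 0,0,6,0,0,0, 0,0,6,0,0,0, 0,0,6,0,0,0]'
python3 -c "
from lib import *
snap('w3')"
```

```text
time_s: 3.8
tcp_pos: [0.4364, -0.073, 0.1175]
eef_rot: [-179.9, -0.1, 133.6]
contact_force: [1.9, 0.8, 1.8]
gripper_width: 0.013
time_s: 4.5
tcp_pos: [0.436, -0.0729, 0.1774]
eef_rot: [-179.9, -0.1, 133.5]
contact_force: [-0.9, 0.5, -4.4]
gripper_width: 0.0128
w3 [0.436, -0.0729, 0.1774] [-179.91, -0.14, 133.54] [-0.9  0.5 -4.4] 0.0128 t 4.5
```

View pics/w3.png

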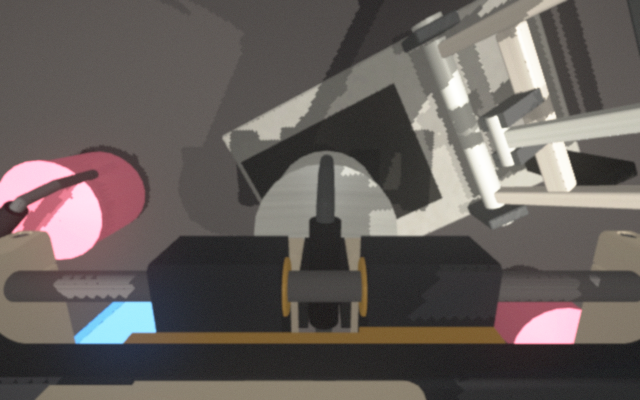

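```bash
python3 - <<'E'
from lib import *
print(onz("scene",(186,243),.04),onz("scene",(243,320),.04),onz("top",(410,190),.05),onz("top",(413,276),.08))
E
python3 -m handwheel '[0,-0.5,4,0,0,0, -0.05,-2,8,0,0,0, -0.1,-5.5,10,0,0,0, -0.1,-9.5,10,0,0,0, -0.15,-14,10,0,0,0, -0.2,-18.5,10,0,0,0, -0.2,-23,10,0,0,0, -0.2,-26.5,10,0,0,0]'
python3 -m handwheel '[-0.2,-2.3,0,0,0,0, -0.2,-3.6,-1,0,0,0, -0.2,-3.8,-3,0,0,0, -0.2,-3.8,-5,0,0,0, -0.2,-3.8,-5,0,0,0, -0.2,-3.8,-5,0,0,0]'
python3 -c "
from lib import *
snap('s4','scene');snap('w4')"
```

```text
[ 0.27820588 -0.23389054] [ 0.62612032 -0.26076527] [ 0.62509347 -0.2650093 ] [ 0.30165355 -0.25614716]
time_s: 5.35
tcp_pos: [0.4327, -0.3402, 0.2753]
eef_rot: [-179.8, -0.3, 133.5]
contact_force: [1.4, 1.1, -4.3]
gripper_width: 0.0129
time_s: 5.95
tcp_pos: [0.4305, -0.3778, 0.2247]
eef_rot: [-179.7, -0.4, 133.5]
contact_force: [0.1, -0.1, -4.1]
gripper_width: 0.0127
s4 [0.4305, -0.3778, 0.2247] [-179.73, -0.4, 133.51] [ 0.1 -0.1 -4.1] 0.0127 t 5.95
w4 [0.4311, -0.3781, 0.2257] [-179.77, -0.29, 133.53] [ 0.6 -1.4 -4.1] 0.0129 t 6.0
```

View pics/s4.png

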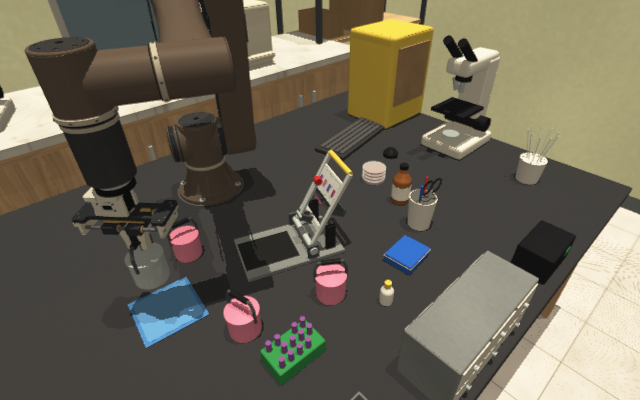

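View pics/w4.png

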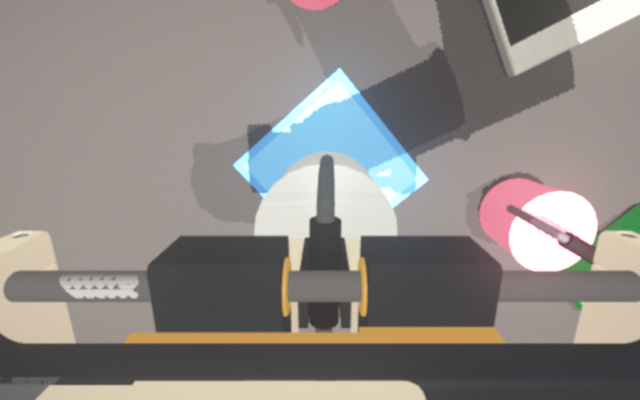

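The pot hangs upright over the mat, whose corners are at (340,70), (235,165) and (428,180). Next I lower it, slowly at the end.

```bash
python3 -m handwheel '[0.3,0.2,-2,0,0,0, 0.3,0.2,-4.5,0,0,0, 0.3,0.2,-7,0,0,0, 0.3,0.2,-9,0,0,0, 0.3,0.2,-10.4,0,0,0, 0.3,0.2,-11,0,0,0, 0.3,0.2,-11,0,0,0, 0.3,0.2,-11,0,0,0]'
python3 -m handwheel '[0,0,-0.2,0,0,0, 0,0,-0.4,0,0,0, 0,0,-0.6,0,0,0, 0,0,-0.8,0,0,0, 0,0,-0.8,0,0,0]'
```

```text
time_s: 6.85
tcp_pos: [0.4352, -0.3766, 0.1174]
eef_rot: [-179.8, -0.1, 133.6]
contact_force: [0.6, -1.3, -4.3]
gripper_width: 0.013
time_s: 7.35
tcp_pos: [0.4349, -0.3764, 0.1091]
eef_rot: [-179.8, -0.2, 133.5]
contact_force: [0.6, 0.1, -4.3]
gripper_width: 0.0131
```

```bash
python3 -m handwheel '[0,0,-0.1,0,0,0, 0,0,-0.2,0,0,0, 0,0,-0.3,0,0,0, 0,0,-0.36,0,0,0, 0,0,-0.36,0,0,0]'
```

```text
time_s: 7.85
tcp_pos: [0.435, -0.3764, 0.1055]
eef_rot: [-179.8, -0.2, 133.6]
contact_force: [-0.3, -0.0, -4.4]
gripper_width: 0.0127
```

```bash
python3 -m handwheel '[0,0,-0.07,0,0,0, 0,0,-0.15,0,0,0, 0,0,-0.2,0,0,0, 0,0,-0.2,0,0,0]'
```

```text
time_s: 8.25
tcp_pos: [0.4361, -0.3769, 0.1053]
eef_rot: [-179.8, 0.0, 133.6]
contact_force: [0.2, 3.9, 8.0]
gripper_width: 0.0128
```

Contact is made. I ease off and open.

```bash
python3 -m handwheel '[0,0,0.05,0,0,0, 0,0,0.05,0,0,0]'
python3 -m handwheel '[0,0,0,0,0,0, 0,0,0,0,0,0, 0,0,0,0,0,0, 0,0,0,0,0,0, 0,0,0,0,0,0, 0,0,0,0,0,0]' 110 10
python3 -c "
from lib import *
snap('w5')"
```

```text
time_s: 8.45
tcp_pos: [0.4362, -0.3769, 0.1059]
eef_rot: [-179.9, 0.0, 133.6]
contact_force: [0.7, -1.1, -5.4]
gripper_width: 0.0127
time_s: 9.05
tcp_pos: [0.4362, -0.377, 0.106]
eef_rot: [-179.9, 0.0, 133.6]
contact_force: [-1.1, -0.1, -0.6]
gripper_width: 0.0485
w5 [0.4362, -0.377, 0.106] [-179.86, 0.02, 133.6] [-1.1 -0.1 -0.6] 0.0485 t 9.05
```

View pics/w5.png

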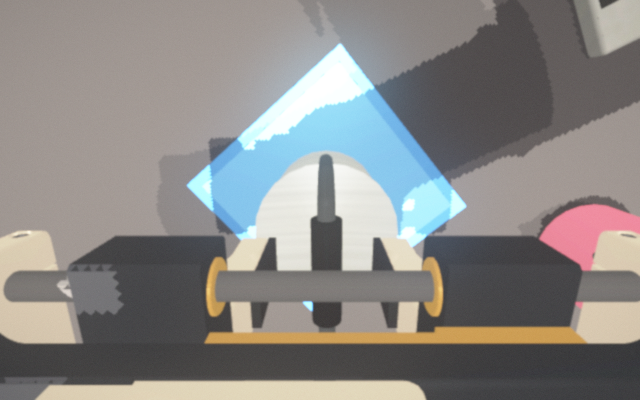

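```bash
python3 -m handwheel '[0,0,2,0,0,0, 0,0,6,0,0,0, 0,0,11,0,0,0, 0,0,16,0,0,0, 0,0,20,0,0,0, 0,0,23,0,0,0, 0,0,23,0,0,0]'
python3 -c "
from lib import *
from plant import sensors
snap('w6');snap('s6','scene');print(sensors.get_state()['joints'].round(1))"
```

```text
time_s: 9.8
tcp_pos: [0.4375, -0.3781, 0.3413]
eef_rot: [-180.0, 0.5, 133.6]
contact_force: [0.2, -0.3, -0.1]
gripper_width: 0.0496
w6 [0.4375, -0.3781, 0.3413] [-179.97, 0.48, 133.61] [ 0.2 -0.3 -0.1] 0.0496 t 9.8
s6 [0.4369, -0.3774, 0.3384] [-179.96, 0.27, 133.6] [ 0.1  0.1 -0.7] 0.0499 t 9.85
[-2.130e+01  8.300e+00 -1.700e+00  1.000e-01 -8.000e+01 -1.151e+02]
```

View pics/w6.png

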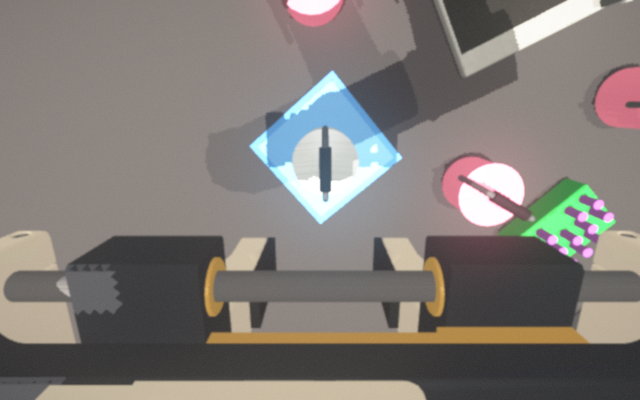

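View pics/s6.png

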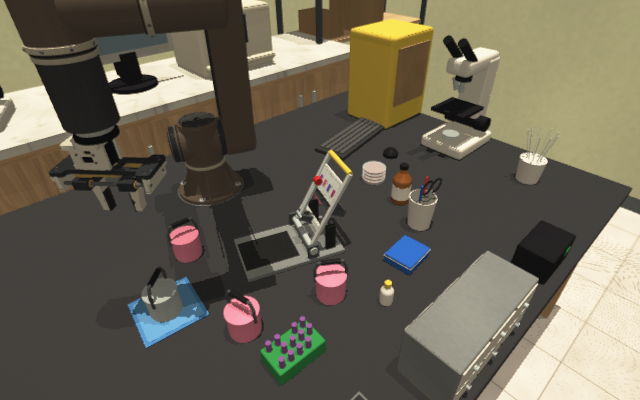

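The pot stands on the mat, upright at (163,300) in the scene view. On to the foot.

```bash
python3 -m handwheel '[0.5,3.8,0,0,0,0.14, 1,7.6,0,0,0,0.28, 1.5,11.4,0,0,0,0.42, 2,15.2,0,0,0,0.56, 2.5,19,0,0,0,0.7, 3,22.8,0,0,0,0.84, 3.5,26.6,0,0,0,0.98, 4,30.4,0,0,0,1.12]'
python3 -m handwheel '[0.4,2,0,0,0,0.14, 0.8,4.5,0,0,0,0.28, 1.2,7.5,0,0,0,0.42, 1.6,10.5,0,0,0,0.56, 2,13.5,0,0,0,0.7, 2.3,16.5,0,0,0,0.84, 2.3,17.2,0,0,0,0.94, 2.3,17.2,0,0,0,0.94]'
python3 -c "
from lib import *
snap('w7')"
```

```text
time_s: 10.7
tcp_pos: [0.4755, -0.0713, 0.335]
eef_rot: [-179.9, -0.0, -161.9]
contact_force: [-0.1, -0.3, -0.4]
gripper_width: 0.05
time_s: 11.5
tcp_pos: [0.498, 0.1016, 0.3332]
eef_rot: [179.9, -0.2, -107.9]
contact_force: [0.4, 0.2, -0.0]
gripper_width: 0.0497
w7 [0.498, 0.1016, 0.3332] [179.93, -0.16, -107.87] [ 0.4  0.2 -0. ] 0.0497 t 11.5
```

View pics/w7.png

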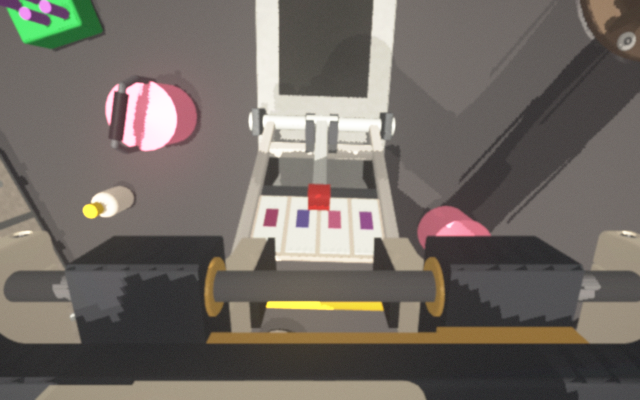

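```bash
python3 - <<'E'
from lib import *
M=PW([0.498,0.1016,0.3332],[179.93,-.16,-107.87])
a=cv2.imread("pics/w7.png")[140:320,220:420]; cv2.imwrite("pics/w7c.png",cv2.resize(a,None,fx=4,fy=3.3,interpolation=cv2.INTER_CUBIC))
print(onzP(M,(319,197),.222),onzP(M,(319,197),.228))
s=crop((391,161),220,140);t=crop((174,179),270,170)
print(triP(M,P("scene"),(319,197),s),triP(M,P("top"),(319,197),t))
for p in((249,122),(393,125)): print(onzP(M,p,.045))
print(onzP(M,(268,304),.264),onzP(M,(383,306),.264))
E
```

```text
[0.50154352 0.10053933] [0.50096072 0.09902857]
[0.50111969 0.09988543 0.22133485] [0.50109253 0.0989744  0.22846921]
[0.57407923 0.02107053]
[0.39662248 0.08221747]
[0.56180193 0.15954851] [0.47734821 0.18862399]
```

View pics/w7c.png

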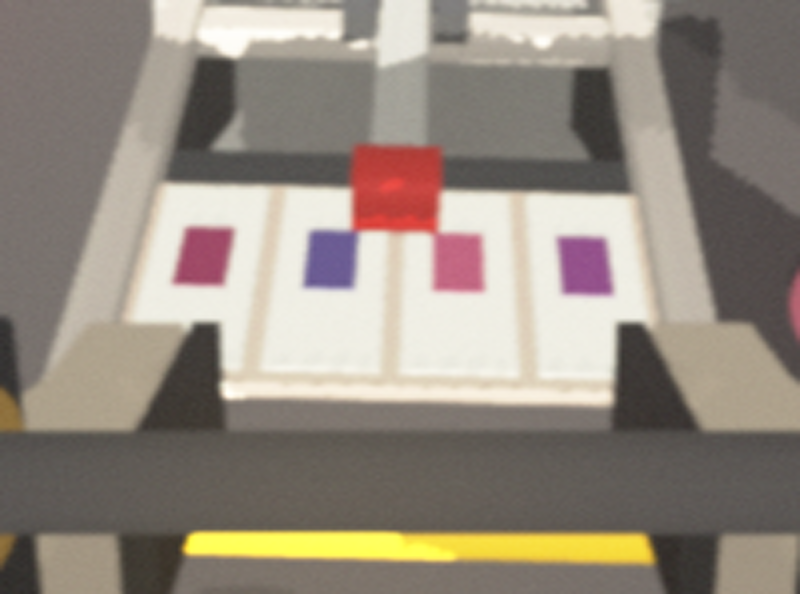

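```bash
python3 -m handwheel '[0.3,-0.3,-3,0,0,-0.01, 0.3,-0.3,-6,0,0,-0.01, 0.3,-0.3,-9,0,0,-0.01, 0.3,-0.3,-11,0,0,-0.01, 0.3,-0.3,-12.5,0,0,-0.01, 0.3,-0.3,-13,0,0,-0.01, 0.3,-0.3,-13,0,0,-0.01]'
python3 -c "
from lib import *
snap('w8');snap('s8','scene')
a=cv2.imread('pics/s8.png')[100:300,200:400]; cv2.imwrite('pics/s8c.png',cv2.resize(a,None,fx=3,fy=3))"
```

```text
time_s: 12.25
tcp_pos: [0.5006, 0.097, 0.2029]
eef_rot: [179.9, -0.2, -108.8]
contact_force: [-0.7, -0.2, 0.6]
gripper_width: 0.0498
w8 [0.5006, 0.097, 0.2029] [179.89, -0.23, -108.83] [-0.7 -0.2  0.6] 0.0498 t 12.25
s8 [0.5011, 0.0973, 0.2038] [179.96, -0.17, -108.79] [-0.9 -0.1 -0.7] 0.0501 t 12.3
```

View pics/w8.png

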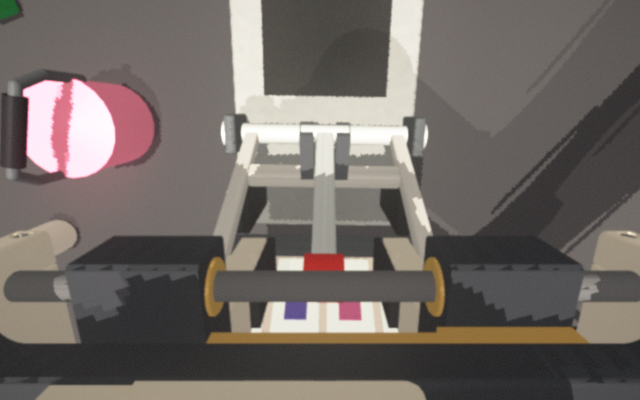

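View pics/s8c.png

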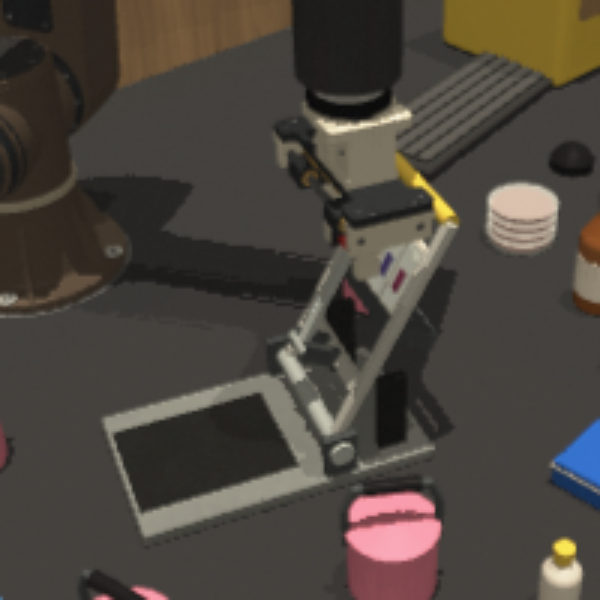

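The foot (red, 324,265) sits centred between the fingers, clear of the bar. I close lightly.

```bash
python3 -m handwheel '[0,0,0,0,0,0, 0,0,0,0,0,0, 0,0,0,0,0,0, 0,0,0,0,0,0, 0,0,0,0,0,0, 0,0,0,0,0,0, 0,0,0,0,0,0, 0,0,0,0,0,0]' 255 10
python3 - <<'E'
import numpy as np
# arc in stand (y,z) -> world shift cm from grip, foot at k
a=np.radians(-18.7); sy=np.array([-np.sin(a),np.cos(a)])
f=lambda k:np.array([-.0063+.12*np.sin(.5-k), .117+.12*np.cos(.5-k)])
for k in(.15,.3,.45,.6,.75,.9,1.05,1.2,1.35,1.5,1.65,1.8,1.95,2.1,2.2):
    d=f(k)-f(0); print(k,(d[0]*sy*100).round(2),(d[1]*100).round(2))
E
```

```text
time_s: 13.15
tcp_pos: [0.5014, 0.0977, 0.2043]
eef_rot: [-180.0, -0.1, -108.8]
contact_force: [-0.6, 0.9, 2.1]
gripper_width: 0.0179
0.15 [-0.53 -1.55] 0.74
0.3 [-1.08 -3.19] 1.23
0.45 [-1.65 -4.88] 1.45
0.6 [-2.23 -6.58] 1.41
0.75 [-2.8  -8.26] 1.1
0.9 [-3.34 -9.88] 0.52
1.05 [ -3.86 -11.39] -0.3
1.2 [ -4.32 -12.77] -1.35
1.35 [ -4.73 -13.99] -2.61
1.5 [ -5.08 -15.01] -4.05
1.65 [ -5.36 -15.82] -5.63
1.8 [ -5.55 -16.4 ] -7.32
1.95 [ -5.66 -16.73] -9.08
2.1 [ -5.69 -16.81] -10.88
2.2 [ -5.66 -16.72] -12.08
```

```bash
python3 -m handwheel '[-0.53,-1.55,0.74,0,0,0, -1.08,-3.19,1.23,0,0,0, -1.65,-4.88,1.45,0,0,0, -2.23,-6.58,1.41,0,0,0, -2.8,-8.26,1.1,0,0,0, -3.34,-9.88,0.52,0,0,0, -3.86,-11.39,-0.3,0,0,0, -3.86,-11.39,-0.3,0,0,0]'
python3 -c "
from lib import *
snap('s9','scene')
a=cv2.imread('pics/s9.png')[100:300,200:400]; cv2.imwrite('pics/s9c.png',cv2.resize(a,None,fx=3,fy=3))"
```

```text
time_s: 13.95
tcp_pos: [0.4598, -0.0188, 0.2]
eef_rot: [179.8, -0.2, -108.9]
contact_force: [-6.9, 2.1, -0.0]
gripper_width: 0.0178
s9 [0.4598, -0.0188, 0.2] [179.81, -0.22, -108.9] [-6.9  2.1 -0. ] 0.0178 t 13.95
```

View pics/s9c.png

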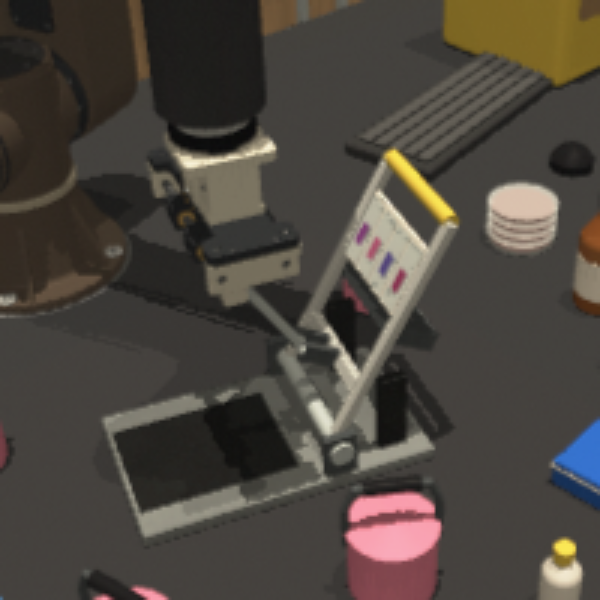

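The kickstand is past centre and the frame still leans back. I carry it further down.

```bash
python3 -m handwheel '[-0.5,-1.35,-1.05,0,0,0, -0.95,-2.55,-2.3,0,0,0, -1.3,-3.57,-3.75,0,0,0, -1.58,-4.38,-5.33,0,0,0, -1.78,-4.95,-7,0,0,0, -1.88,-5.28,-8.78,0,0,0, -1.9,-5.38,-10.5,0,0,0, -1.9,-5.38,-10.5,0,0,0]'
python3 -c "
from lib import *
snap('s10','scene')
a=cv2.imread('pics/s10.png')[100:300,200:400]; cv2.imwrite('pics/s10c.png',cv2.resize(a,None,fx=3,fy=3))"
```

```text
time_s: 14.8
tcp_pos: [0.4399, -0.0735, 0.0941]
eef_rot: [179.7, -0.3, -108.9]
contact_force: [-1.1, -1.5, -0.4]
gripper_width: 0.0179
s10 [0.4399, -0.0735, 0.0941] [179.69, -0.34, -108.94] [-1.1 -1.5 -0.4] 0.0179 t 14.8
```

View pics/s10c.png

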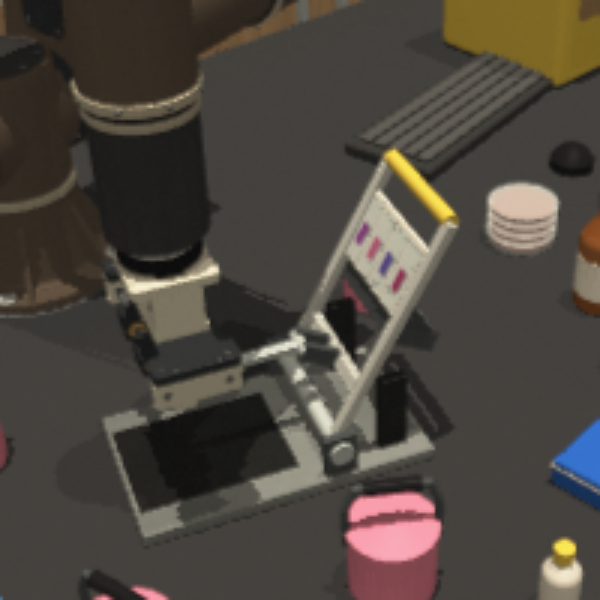

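```bash
python3 -m handwheel '[0,0.05,-0.6,0,0,0, 0.05,0.15,-1.2,0,0,0, 0.08,0.25,-1.7,0,0,0, 0.08,0.25,-1.7,0,0,0]'
python3 -m handwheel '[0,0,0,0,0,0, 0,0,0,0,0,0, 0,0,0,0,0,0, 0,0,0,0,0,0, 0,0,0,0,0,0]' 90 10
python3 -m handwheel '[0,0,3,0,0,0, 0,0,7,0,0,0, 0,0,12,0,0,0, 0,0,17,0,0,0, 0,0,22,0,0,0, 0,0,26,0,0,0, 0,0,26,0,0,0]'
python3 -c "
from lib import *
snap('s11','scene');snap('w11')
a=cv2.imread('pics/s11.png')[100:350,120:400]; cv2.imwrite('pics/s11c.png',cv2.resize(a,None,fx=2.4,fy=2.4))"
```

```text
time_s: 15.25
tcp_pos: [0.4405, -0.0715, 0.0776]
eef_rot: [179.7, -0.4, -108.9]
contact_force: [-1.2, -6.0, -1.5]
gripper_width: 0.0177
time_s: 15.75
tcp_pos: [0.4408, -0.0713, 0.0778]
eef_rot: [179.7, -0.4, -108.9]
contact_force: [-0.3, -0.7, -0.1]
gripper_width: 0.0525
time_s: 16.45
tcp_pos: [0.4431, -0.0714, 0.344]
eef_rot: [-179.8, -0.2, -108.9]
contact_force: [0.3, -0.4, -2.4]
gripper_width: 0.0567
s11 [0.4431, -0.0714, 0.344] [-179.76, -0.15, -108.87] [ 0.3 -0.4 -2.4] 0.0567 t 16.45
w11 [0.4419, -0.0711, 0.3407] [179.99, -0.21, -108.89] [-0.1  0.4  0.2] 0.0564 t 16.5
```

View pics/s11c.png

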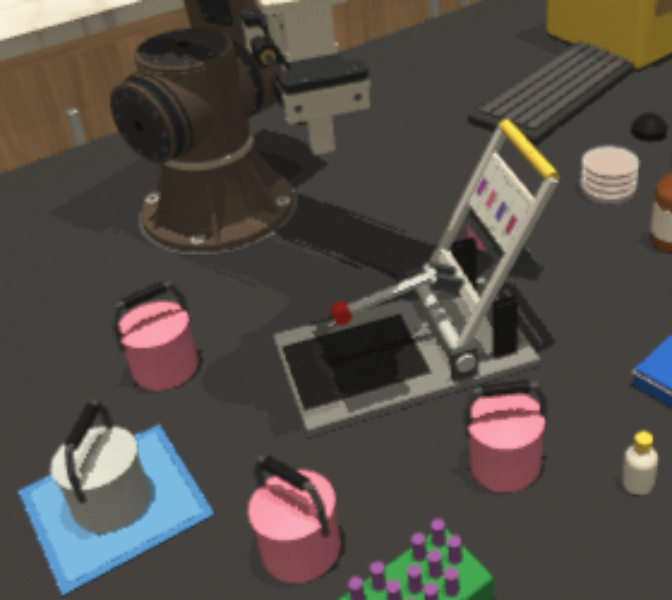

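View pics/w11.png

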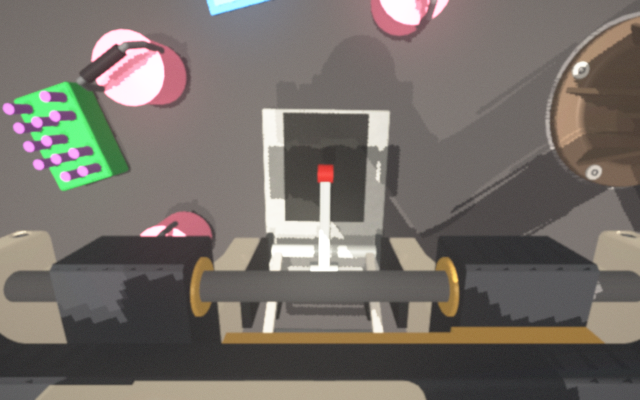

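```bash
python3 - <<'E'
from lib import *
from plant import sensors
print(sensors.get_state()['joints'].round(1))
M=PW([0.4425,-0.0712,0.3423],[179.99,-.2,-108.88])
print(triP(M,P("scene"),(325,174),(262,230.4)),onzP(M,(325,174),.096))
a=np.radians(-18.7);sy=np.array([-np.sin(a),np.cos(a)]);print(np.array([.485,.051])-.1245*sy)
img=cv2.imread("pics/s11.png")[140:290,220:370]; cv2.imwrite("pics/s11d.png",cv2.resize(img,None,fx=4,fy=4,interpolation=cv2.INTER_CUBIC))
E
```

```text
[ 16.4  -4.9 -15.1   0.1 -80.1 -35.3]
[ 0.44279724 -0.06553261  0.09402634] [ 0.44336228 -0.06409477]
[ 0.44508368 -0.06692768]
```

```bash
python3 -m handwheel '[0.9,2.6,0.2,0,0,0.14, 1.8,5.2,0.4,0,0,0.28, 2.7,7.8,0.6,0,0,0.42, 3.6,10.4,0.8,0,0,0.56, 4.5,13,1,0,0,0.7, 5.4,15.6,1,0,0,0.84, 6.3,18.2,1,0,0,0.98, 7.2,20.8,1,0,0,1.12]'
python3 -m handwheel '[0.7,1.5,0,0,0,0.14, 1,2.7,0,0,0,0.28, 1,2.7,0,0,0,0.42, 1,2.7,0,0,0,0.44, 1,2.7,0,0,0,0.44]'
python3 -c "
from lib import *
snap('w12');snap('s12','scene')"
```

```text
time_s: 17.35
tcp_pos: [0.5126, 0.1379, 0.3468]
eef_rot: [179.6, -0.2, -44.4]
contact_force: [-0.7, -0.6, 0.2]
gripper_width: 0.0567
time_s: 17.85
tcp_pos: [0.5222, 0.1647, 0.3456]
eef_rot: [179.6, -0.2, -19.3]
contact_force: [0.2, -0.0, 0.8]
gripper_width: 0.0569
w12 [0.5222, 0.1647, 0.3456] [179.55, -0.17, -19.34] [ 0.2 -0.   0.8] 0.0569 t 17.85
s12 [0.5223, 0.1646, 0.346] [179.58, -0.2, -19.38] [0.1 0.1 0.2] 0.0566 t 17.9
```

View pics/w12.png

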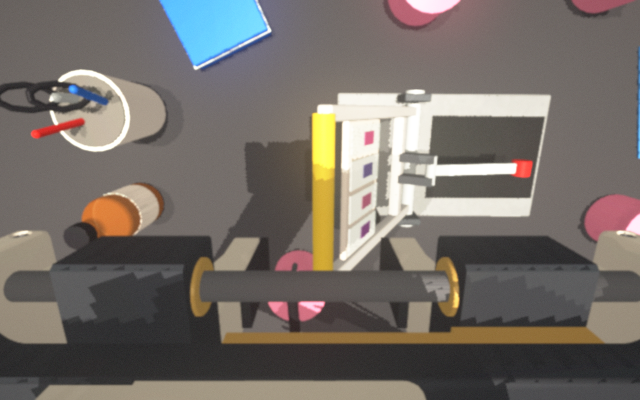

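```bash
python3 - <<'E'
from lib import *
M=PW([0.5222,0.1647,0.3456],[179.55,-.17,-19.34])
e=onzP(M,(324,112),.264); m=onzP(M,(324,200),.264); print(e,m)
a=np.radians(-18.7);x=np.array([np.cos(a),np.sin(a)]);y=np.array([-np.sin(a),np.cos(a)])
print(e-.06*x, [(np.array([.5222,.1647])-(e-.06*x))@v for v in(x,y)])
E
```

```text
[0.58706236 0.14087873] [0.52714046 0.16188914]
[0.53022974 0.16011551] [np.float64(-0.009075703751367561), np.float64(0.0017680372259700537)]
```

```bash
python3 -m handwheel '[0.4,-0.3,-3,0,0,0, 0.4,-0.3,-6,0,0,0, 0.4,-0.3,-8,0,0,0, 0.4,-0.3,-9.3,0,0,0, 0.4,-0.3,-10,0,0,0, 0.4,-0.3,-10,0,0,0, 0.4,-0.3,-10,0,0,0]'
python3 -m handwheel '[0,0,0,0,0,0, 0,0,0,0,0,0, 0,0,0,0,0,0, 0,0,0,0,0,0, 0,0,0,0,0,0, 0,0,0,0,0,0, 0,0,0,0,0,0, 0,0,0,0,0,0]' 255 30
python3 -c "
from lib import *
snap('w13');snap('s13','scene')
a=cv2.imread('pics/s13.png')[80:300,200:400]; cv2.imwrite('pics/s13c.png',cv2.resize(a,None,fx=2.7,fy=2.7))"
```

```text
time_s: 18.65
tcp_pos: [0.5269, 0.1617, 0.2473]
eef_rot: [179.7, -0.3, -19.4]
contact_force: [-0.2, 0.1, 0.7]
gripper_width: 0.057
time_s: 19.45
tcp_pos: [0.5272, 0.1624, 0.2473]
eef_rot: [179.7, -0.3, -19.4]
contact_force: [1.0, 3.9, 0.2]
gripper_width: 0.0149
w13 [0.5272, 0.1624, 0.2473] [179.72, -0.29, -19.38] [1.  3.9 0.2] 0.0149 t 19.45
s13 [0.5271, 0.1623, 0.2473] [179.71, -0.29, -19.38] [ 1.   5.  -0.7] 0.0152 t 19.5
```

View pics/w13.png

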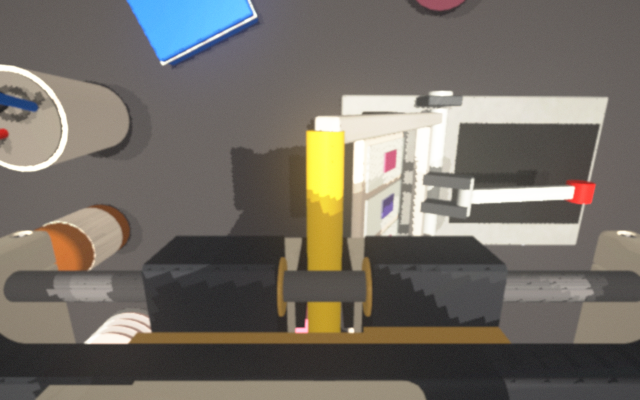

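View pics/s13c.png

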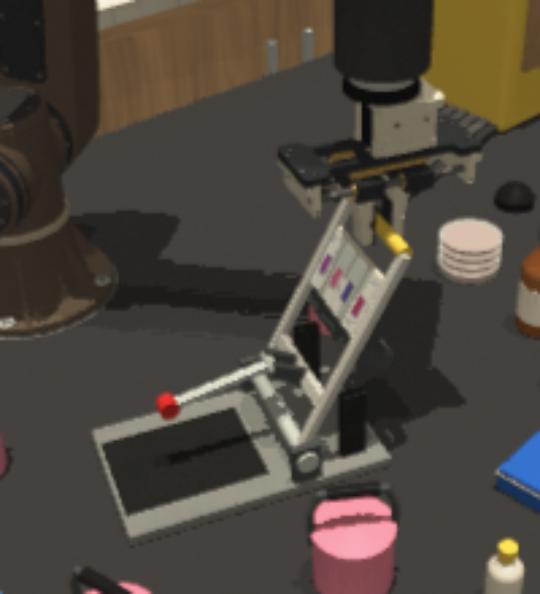

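```bash
python3 -m handwheel '[-0.57,-1.7,0.89,0,0,0, -1.17,-3.46,1.63,0,0,0, -1.78,-5.27,2.22,0,0,0, -2.41,-7.11,2.66,0,0,0, -3.04,-8.99,2.94,0,0,0, -3.44,-10.17,3.03,0,0,0, -3.44,-10.17,3.03,0,0,0]' 255 40
python3 -c "
from lib import *
snap('s14','scene');snap('t14','top')
a=cv2.imread('pics/s14.png')[80:300,200:400]; cv2.imwrite('pics/s14c.png',cv2.resize(a,None,fx=2.7,fy=2.7))"
```

```text
time_s: 20.25
tcp_pos: [0.4902, 0.0593, 0.2775]
eef_rot: [179.7, -0.1, -19.4]
contact_force: [-8.2, 6.0, 3.7]
gripper_width: 0.015
s14 [0.4902, 0.0593, 0.2775] [179.67, -0.11, -19.44] [-8.2  6.   3.7] 0.015 t 20.25
t14 [0.4904, 0.0598, 0.2775] [179.67, -0.11, -19.44] [-8.2  6.9  3.6] 0.0148 t 20.3
```

View pics/s14c.png

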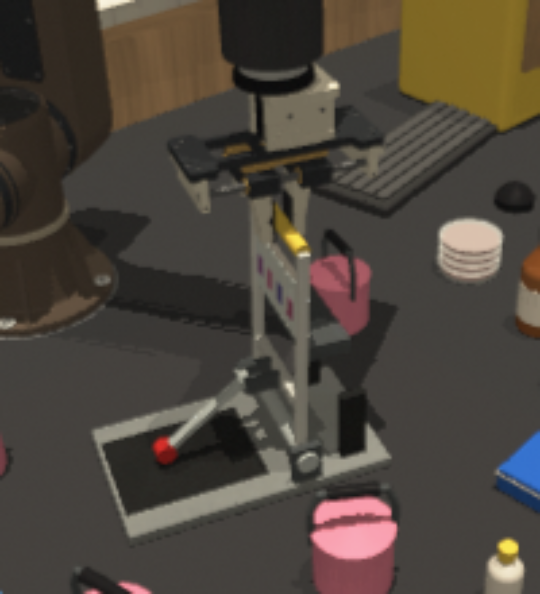

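```bash
python3 -m handwheel '[-0.12,-0.25,0.01,0,0,0, -0.24,-0.5,0.02,0,0,0, -0.36,-0.73,0.03,0,0,0, -0.36,-0.73,0.03,0,0,0, -0.36,-0.73,0.03,0,0,0, -0.36,-0.73,0.03,0,0,0]'
python3 -c "
from lib import *
snap('s15','scene');snap('t15','top');snap('w15')
a=cv2.imread('pics/s15.png')[80:350,120:370]; cv2.imwrite('pics/s15c.png',cv2.resize(a,None,fx=2.2,fy=2.2))
a=cv2.imread('pics/t15.png')[150:290,270:470]; cv2.imwrite('pics/t15c.png',cv2.resize(a,None,fx=4,fy=4))"
```

```text
time_s: 20.95
tcp_pos: [0.4876, 0.0525, 0.2778]
eef_rot: [179.7, -0.2, -19.4]
contact_force: [5.9, 0.1, -3.5]
gripper_width: 0.015
s15 [0.4876, 0.0525, 0.2778] [179.68, -0.16, -19.43] [ 5.9  0.1 -3.5] 0.015 t 20.95
t15 [0.4875, 0.0525, 0.2778] [179.67, -0.16, -19.43] [ 5.2  0.7 -2.6] 0.0148 t 21.0
w15 [0.4875, 0.0525, 0.2778] [179.67, -0.16, -19.43] [ 5.3  0.2 -2.3] 0.0149 t 21.05
```

View pics/s15c.png

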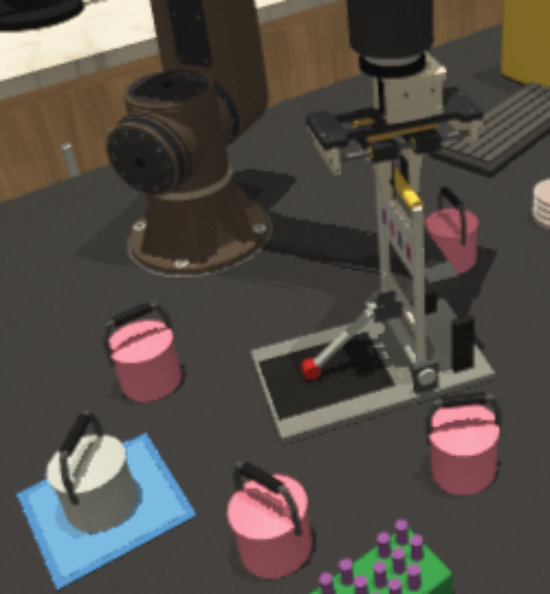

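View pics/t15c.png

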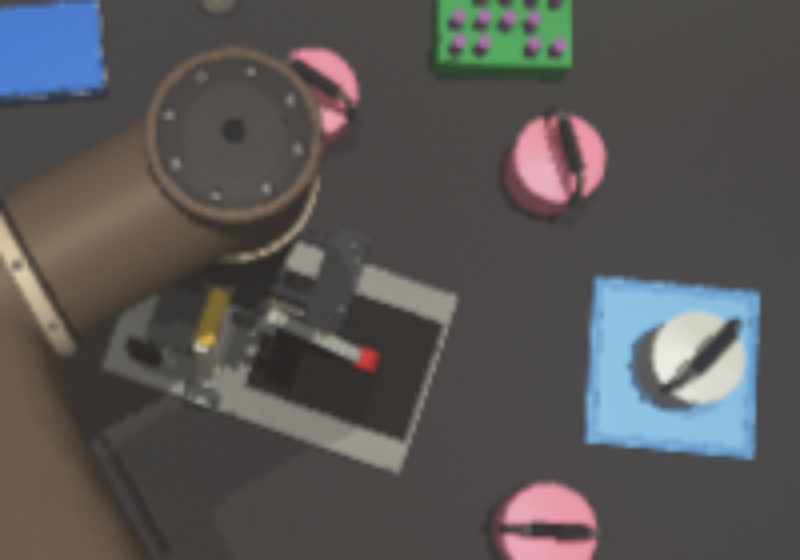

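View pics/w15.png

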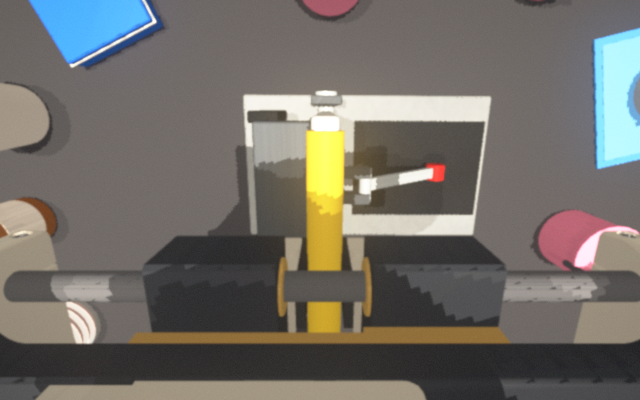

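```bash
python3 - <<'E'
from lib import *
l=onz("top",crop((698,358),270,150),.086)
ms=[onz("top",crop(p,270,150),.004) for p in((596,278),(759,290),(754,458),(586,443))]
c=np.mean(ms,0);print("pot",l,"mat",c,l-c)
ft=tri(crop((369,359),270,150),crop((312,370),120,80,2.2))
print("foot",ft)
a=np.radians(-18.7);y=np.array([-np.sin(a),np.cos(a)]);print((ft[:2]-np.array([.485,.051]))@y)
from plant import sensors
s=sensors.get_state();print(s['contact_force'],s['qd'].round(2),s['time_s'])
E
```

```text
pot [ 0.43338969 -0.37384071] mat [ 0.43415153 -0.37432853] [-0.00076184  0.00048782]
foot [ 0.44020099 -0.07799105  0.02980423]
-0.1365447883386321
[ 5.66705874  0.94039006 -3.36020395] [-0.07  0.11  0.02 -0.01  0.02 -0.01] 21.1
```

The pot is centred on the mat within 1 mm. The foot is at z ≈ 30 mm, which matches an upright frame, and the bar is held at rest. I hand the job in.

```bash
python3 -m handwheel '[0,0,0,0,0,0, 0,0,0,0,0,0, 0,0,0,0,0,0, 0,0,0,0,0,0]'
python3 -c "
from plant import r
print(r.close_job())"
```

```text
time_s: 21.5
tcp_pos: [0.4876, 0.0525, 0.2778]
eef_rot: [179.7, -0.2, -19.4]
contact_force: [2.6, 1.7, -1.9]
gripper_width: 0.0145
the job is handed in; nothing more can be done
None
```

I finished all three steps and handed the job in at about 21.5 s of robot time; it gave no verdict.

- **Pot:** I lifted it off the deck by its handle, set it down gently on the mat and let go. The last top view put its centre within about 1 mm of the mat's centre, and it looked upright.
- **Kickstand:** I swung it down with the frame still leaning back, pinched by the red foot. The foot measured 94 mm above the bench at the stop, against the expected 93–96 mm.
- **Frame:** I brought it upright by the yellow bar and am still holding it there with a 40 N grip setting and the arm at rest. Its lean is about 0.01 rad from the arm's travel. The foot's height of about 30 mm matches upright.

I did not touch any bystanders or the pink pots; in the final views they looked in place, but I did not measure them. The checks agreed, apart from a few millimetres of scatter between views and a sideways pull of up to about 10 N on the bar during the raise. That had dropped to 2–3 N by the last reading.

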